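Screwdriver into the sloping V-rest

TASK

Pick up the screwdriver (not the flat wrench that lies beside it) and lay it in the sloping V-rest, so that it can be taken again at a slant: handle in the higher notch with about 2 cm of its butt sticking out beyond, blade down in the lower notch. Let go of it there, and leave the wrench where it lies.

Things in the scene. Friction and masses are not known exactly. Their poses are not given: they have to be found in the camera images.
- driver: Screwdriver, 188 mm long, 80 g, lying flat, handle roughly towards the robot: hexagonal blue handle 89 mm long, 25 mm across the corners (pointing sideways), 22 mm across flats; round steel shank, 6 mm thick, 99 mm long. Origin at its underside near mid-length, z up; handle roughly along +y, blade along -y (7 degrees askew: take the true line from its two points).
- driver_handle (a point): Point on the long axis inside the handle, near the balance point, 58 mm from the butt end; about 11 mm above the worktop at the start. A good place to grip across the handle, whose full section runs from 9 mm on the blade side of this point to 47 mm on the butt side.
- driver_tip (a point): The tip of the blade, on the screwdriver's long axis, 130 mm from driver_handle.
- wrench: Bystander: a flat open-ended cone wrench with a blue handle, 8 mm thick and about 200 mm long, loose beside the screwdriver; the two may have swapped places. Origin at its underside near its middle. Must be left alone.
- rest: V-rest, fixed to the worktop: dark steel base 70 x 180 x 8 mm, two grey posts with open-topped aluminium V notches (90 degrees, 13 mm long along the tool). Origin at the base's underside centre, z up. The notch line lies over its y axis, sloping 20 degrees. High notch (for the handle) at y = +60 mm, 38 mm wide, rim 82 mm up; low notch (for the shank) at y = -61 mm, 30 mm wide, rim 46 mm up.
- seat_handle (a point): Where driver_handle lies when the screwdriver rests properly in both notches: 24 mm to +y of the rest's origin, 67 mm above the worktop. Between the notches the space down to the base plate is free, with about 20 mm between a 22 mm wide finger here and the high notch.
- seat_tip (a point): Where driver_tip lies then: 98 mm to -y of the rest's origin, 22 mm above the worktop, beyond the low notch. From seat_handle to seat_tip the tool's line falls 20 degrees.
Mind the look-alikes: they are no part of the job. Of the things that look like the rest, the larger one is meant.

How it is judged:
By the outcome, as a careful person would: the job done as asked, in the order asked, and still so for the second after the job is handed in, with the robot touching nothing.
It also fails if it takes over 32 s, if anything falls off the work surface, if the arm or the gripper's body presses on something with over 40 N, if the wrist force passes 120 N, or if a joint passes its speed limit or range.

ROBOT

A 7-joint arm with a two-finger parallel gripper is mounted at the origin on a cart in front of the work surface, level with it; the furniture and walls round the work are solid. World frame = base frame: x ahead of the robot, y to its left, z up, the work surface at z = 0. Lengths are in m, angles in rad, forces in N, time in s.
With the tool pointing down it reaches from about 0.35 to 0.9 m from the base axis. Payload 8.1 kg.
Tool frame: the origin (TCP) lies midway between the tips of the shut fingers; the grasp point (between the pads) lies 19 mm behind it; z points along the fingers, y is the line along which they close (so a half turn about z gives the same grasp; the last joint's range is limited). The gripper opens to 92 mm and grips with 3 to 60 N. Pads are 19 mm wide; open, the fingers measure 130 mm over their backs; the gripper's body (75 mm by 190 mm) begins 47 mm behind the grasp point.
Start: joints at [-1.219, 0.434, 0.025, 1.573, -0.012, 1.134, -0.075], TCP at [0.275, 0.561, 0.198] pointing down, gripper open.
Joint ranges: [-2.62, 2.62], [-0.44, 2.09], [-1.27, 1.32], [0.08, 2.57], [-1.32, 4.46], [0.12, 2], [-2.74, 2.74]. Speed limits (rad/s): [2.22, 2.22, 3.01, 3.01, 3.14, 3.14, 3.14].

INTERFACE

Orientations are given as a rotation vector (axis times angle).
In Python, from cell import arm gives the robot as it stands.
- The arm moves only by the tool send_rows, never from a script. Its argument "increments" is a list of rows, each a list of 3 entries, a list of its own where there are three numbers: the finger opening in cm, from 0 to 9.18, then the shift along the tool's x, y, z in cm, then the turn, a rotation vector about the tool's x, y, z in rad. A call has 1 to 5 rows; each row shifts and turns the commanded pose from where the row before left it, along the tool's axes as they then stand; what a row does not reach is not made up. A row lasts 1/10 s, in which the tool goes at most 50 mm and 8.59 degrees, less where a joint would pass 70% of its speed; a pose out of reach is approached as far as the arm can. A call is refused whole if a number of a shift passes 5 or a number of a turn 0.15, either way. A call with a gripper value outside its range is refused whole. The fingers move at their own pace and stop on an object; "force" is the grip in N (left out, the last holds). Time passes only in rows, so rows that do not move let the fingers close. It gives the time, the measured TCP pose, the force, the opening and the grip force at its end, in the units of the state.
- arm.observe(): the state, without advancing time (a new reading comes with each control period).
- arm.get_image(name): name is "scene" or "top" or "wrist"; returns the picture (384x512x3 uint8, red, green, blue); there is no depth.
- arm.camera_params(name): a dict with "camera_matrix" (3x3 intrinsics, pixels), "R" (3x3) and "t" (3): a world point X has camera coordinates R X + t. Camera axes: x right, y down, z forward; pixel columns grow to the right and rows downward; lengths in m; the calibration is good to about 2 mm. A picture is of the moment at which its call begins: read the wrist's pose just before it. camera_params takes no time and is no camera call; for the wrist camera it gives the pose at the moment of the call.
- arm.sign_off(): hands the job in; it is judged then, once.
The state is a dict: "clock": time; "joints": joint angles; "dq": joint speeds; "joint_efforts": joint torques, N m; "position": TCP position; "ee_rot": TCP orientation; "force": force on the tool from outside, world axes, zero at the start; "ft_torque": the same for the moment, N m; "width": opening from 0.0 (shut) to 1.0 (fully open); "gripper_force": force on a finger pad.
Only numpy, scipy, OpenCV 4.12 (cv2) and the standard library are available. Lean on these libraries where they do the work, as an engineer would, in place of code of your own. Each camera call takes 0.05 s, during which the arm holds its last target. There are 200 camera calls.

## Working session

There is one attempt and no reset: what is moved stays moved. The work goes in short steps, Python scripts to look and compute and a tool call to move; the robot and the scene stay as the last step left them, time stands still between calls to the robot, and variables do not carry over. Pictures are saved under pics/ and viewed, at most 13 in all, crops included, and the job is handed in when it is done.

Besides the shell and the picture viewer there is one more tool, called after "Request:" by a JSON object that holds its "op" and its "data". send_rows: Moves the arm, as the interface text tells. Its arguments: {"type":"object","properties":{"increments":{"type":"array"},"force":{"type":"number"}},"required":["increments"]}

```bash
mkdir -p pics; ls
python3 - <<'E'
from cell import arm
import cv2,numpy as np
for n in("scene","top"):
    im=arm.get_image(n); cv2.imwrite(f"pics/{n}0.png",im[:,:,::-1])
    p=arm.camera_params(n); print(n,np.round(p["camera_matrix"],1).tolist(),np.round(p["R"],3).tolist(),np.round(p["t"],3))
s=arm.observe(); print({k:np.round(v,3).tolist() for k,v in s.items()})
E
```

```text
pics
scene [[468.1, 0.0, 261.9], [0.0, 468.1, 190.0], [0.0, 0.0, 1.0]] [[0.067, -0.998, 0.016], [-0.808, -0.064, -0.585], [0.585, 0.026, -0.811]] [-0.279  0.397  0.781]
top [[382.9, 0.0, 252.7], [0.0, 382.9, 194.9], [0.0, 0.0, 1.0]] [[0.021, -1.0, -0.011], [-0.983, -0.019, -0.183], [0.183, 0.015, -0.983]] [-0.247  0.466  0.839]
{'clock': 0.1, 'joints': [-1.219, 0.435, 0.025, 1.574, -0.012, 1.134, -0.075], 'dq': [-0.0, -0.002, -0.0, -0.001, 0.001, 0.001, 0.003], 'joint_efforts': [0.003, -66.912, 0.988, -31.514, -0.06, 0.037, 0.0], 'position': [0.274, 0.561, 0.197], 'ee_rot': [-0.708, -3.06, 0.002], 'force': [-0.066, -0.096, -0.496], 'ft_torque': [-0.019, 0.007, -0.001], 'gripper_force': 0.0, 'width': 0.999}
```

View pics/top0.png

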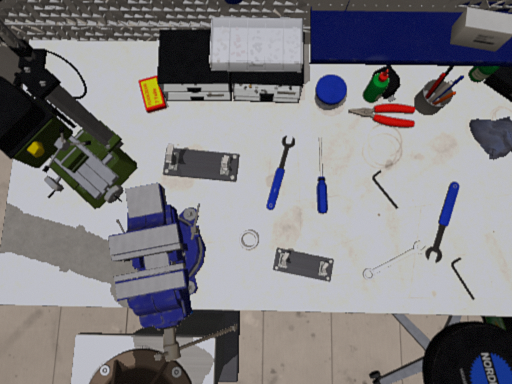

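View pics/scene0.png

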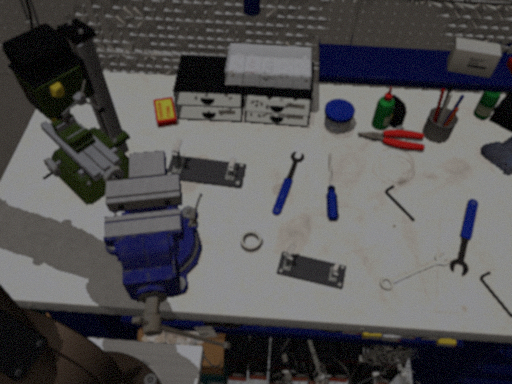

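The top view shows the screwdriver (blade tip about (320,140), butt about (323,212)), with the wrench to its left at (281,172). The large rest is at (200,163) with its tall post at the left end, and the small look-alike is at (304,264). I'll zoom in on these.

```bash
cat > h.py <<'E'
from cell import arm
import numpy as np,cv2
from scipy.spatial.transform import Rotation as Ro
def ray(p,uv):
    K,R,t=(np.array(p[k]) for k in("camera_matrix","R","t"))
    return -R.T@t, R.T@np.linalg.solve(K,[uv[0],uv[1],1])
def onz(p,uv,z):
    c,d=ray(p,uv); return c+d*(z-c[2])/d[2]
def proj(p,X):
    K,R,t=(np.array(p[k]) for k in("camera_matrix","R","t"))
    c=K@(R@np.array(X)+t); return c[:2]/c[2]
E
python3 - <<'E'
from h import *
a=cv2.imread("pics/top0.png");s=cv2.imread("pics/scene0.png")
z=lambda i,x,y,w,h,k:cv2.resize(i[y:y+h,x:x+w],None,fx=k,fy=k,interpolation=cv2.INTER_CUBIC)
o=np.vstack([np.hstack([z(a,155,135,90,55,4),z(s,160,135,90,55,4)]),np.hstack([z(a,255,130,90,90,4),z(s,260,140,90,90,4)])])
cv2.imwrite("pics/c1.png",o)
p=arm.camera_params("top")
for uv in[(320,140),(323,212),(281,172),(165,160),(238,165)]: print(uv,onz(p,uv,0.01).round(3))
hsv=cv2.cvtColor(a,cv2.COLOR_BGR2HSV)
m=cv2.inRange(hsv,(100,120,60),(130,255,255)); m[:, :300]=0;m[:,345:]=0;m[:150]=0;m[230:]=0
c=max(cv2.findContours(m,0,2)[0],key=cv2.contourArea);print(cv2.minAreaRect(c),cv2.boundingRect(c))
E
```

```text
(320, 140) [ 0.616 -0.398  0.01 ]
(323, 212) [ 0.439 -0.404  0.01 ]
(281, 172) [ 0.534 -0.304  0.01 ]
(165, 160) [ 0.559 -0.022  0.01 ]
(238, 165) [ 0.55 -0.2   0.01]
((321.5, 196.0), (32.0, 9.0), 90.0) (317, 180, 10, 33)
```

View pics/c1.png

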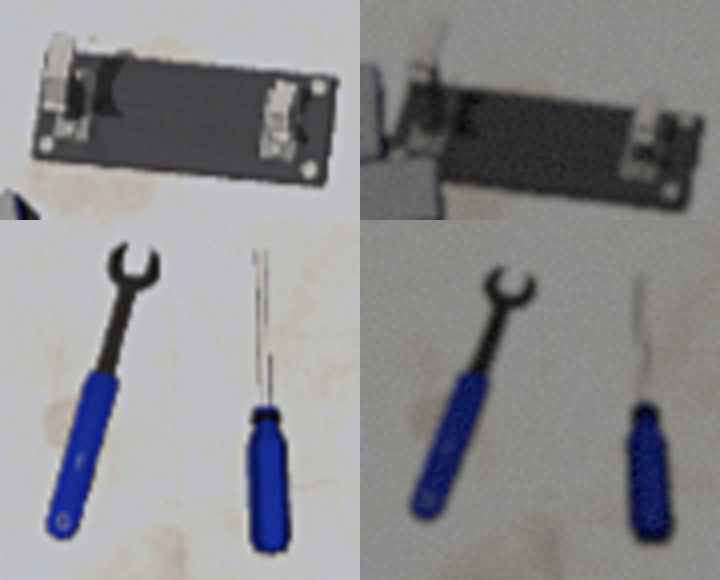

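Run:
```python
from h import *
T=arm.camera_params("top");S=arm.camera_params("scene")
for p in(T,S): print("cam",ray(p,(0,0))[0].round(3))
def tri(a,b):
    c1,d1=ray(T,a);c2,d2=ray(S,b)
    s=np.linalg.lstsq(np.c_[d1,-d2],c2-c1,rcond=None)[0]
    return ((c1+d1*s[0]+c2+d2*s[1])/2).round(3)
print("knob",tri((35,148),(57,88)))
print("visejawR front",tri((187,262),(181,210))); print("visejaw back R",tri((163,184),(163,152)))
print("visejaw2 R",tri((180,226),(181,178)))
print("drawer top box left front",tri((212,68),(227,85)))
f=lambda x,y,z=.008:onz(T,(155+x/4,135+y/4),z)
C=np.array([f(45,55),f(338,77),f(328,186),f(33,158)]);print(C.round(3))
c=C.mean(0);y=(C[0]+C[3]-C[1]-C[2])[:2];y/=np.linalg.norm(y);print("rest",c.round(3),"y",y.round(3),np.degrees(np.arctan2(y[1],y[0])))
print("len",np.linalg.norm(C[0]-C[1]),np.linalg.norm(C[0]-C[3]))
sh=c[:2]+.024*y;st=c[:2]-.098*y;print("seat",sh,st)
b=onz(T,(322.5,213),.005);t=onz(T,(320.5,137.5),.011);print("driver",b,t,np.linalg.norm(b-t))
```

```text
cam [ 0.31  -0.25   0.908]
cam [-0.117 -0.274  0.87 ]
knob [0.498 0.128 0.29 ]
visejawR front [ 0.315 -0.12   0.199]
visejaw back R [ 0.466 -0.056  0.167]
visejaw2 R [ 0.38  -0.106  0.202]
drawer top box left front [ 0.763 -0.139  0.084]
[[ 0.588 -0.022  0.008]
 [ 0.577 -0.202  0.008]
 [ 0.509 -0.198  0.008]
 [ 0.523 -0.019  0.008]]
rest [ 0.549 -0.111  0.008] y [0.069 0.998] 86.05649734419215
len 0.18031295931896293 0.06499505643716963
seat [ 0.55113136 -0.08668432] [ 0.54274108 -0.20839546]
driver [ 0.43720872 -0.40325515  0.005     ] [ 0.62251821 -0.39960813  0.011     ] 0.1854424679035633
```

The vise jaws reach z≈0.20 next to the rest, and the drill press is higher. I'll rise first, then sweep across high up.

Request:
{"op": "send_rows", "data": {"increments": [[9.18,[0,0,-4.5],[0,0,-0.12]],[9.18,[0,0,-4.5],[0,0,-0.12]],[9.18,[0,0,-4.5],[0,0,-0.12]],[9.18,[0,0,-4.5],[0,0,-0.12]],[9.18,[0,0,-4.5],[0,0,0]]]}}

```text
clock: 0.6
position: [0.2745, 0.5609, 0.4247]
ee_rot: [0.046, -3.141, 0.001]
force: [0.9, 1.7, 0.0]
width: 1.003
gripper_force: 0.0
```

Request:
{"op": "send_rows", "data": {"increments": [[9.18,[0,-2,-4],[0,0,0]],[9.18,[0,-3,-3],[0,0,0]],[9.18,[0,-4,0],[0,0,0]],[9.18,[0,-4,0],[0,0,0]],[9.18,[0,-4,0],[0,0,0]]]}}

```text
clock: 1.1
position: [0.2787, 0.3899, 0.4927]
ee_rot: [0.04, -3.141, 0.001]
force: [0.1, -0.5, 1.0]
width: 1.003
gripper_force: 0.0
```

Request:
{"op": "send_rows", "data": {"increments": [[9.18,[-1.6,-4.4,0],[0,0,0]],[9.18,[-1.6,-4.4,0],[0,0,0]],[9.18,[-1.6,-4.4,0],[0,0,0]],[9.18,[-1.6,-4.4,0],[0,0,0]],[9.18,[-1.6,-4.4,0],[0,0,0]]]}}

```text
clock: 1.6
position: [0.3644, 0.1715, 0.4929]
ee_rot: [0.039, -3.141, -0.0]
force: [0.8, 0.5, 0.6]
width: 1.001
gripper_force: 0.0
```

Request:
{"op": "send_rows", "data": {"increments": [[9.18,[-1.2,-4.4,0],[0,0,0]],[9.18,[-1.2,-4.4,0],[0,0,0]],[9.18,[-1.2,-4.4,0],[0,0,0]],[9.18,[-1.2,-4.4,0],[0,0,0]],[9.18,[-1.2,-4.4,0],[0,0,0]]]}}

```text
clock: 2.1
position: [0.4297, -0.0468, 0.493]
ee_rot: [-0.04, 3.141, 0.001]
force: [1.9, -0.3, 0.0]
width: 1.001
gripper_force: 0.0
```

```bash
python3 -c "
from h import *
s=arm.observe();print({k:np.round(s[k],3).tolist() for k in('clock','joints','position','ee_rot','force')})"
```

```text
{'clock': 2.1, 'joints': [-0.55, -0.027, 0.528, 1.447, 0.013, 1.718, 1.575], 'position': [0.43, -0.047, 0.493], 'ee_rot': [-0.04, 3.141, 0.001], 'force': [1.924, -0.328, 0.034]}
```

Request:
{"op": "send_rows", "data": {"increments": [[9.18,[-0.6,-4.7,0],[0,0,0]],[9.18,[-0.6,-4.7,0],[0,0,0]],[9.18,[-0.6,-4.3,2],[0,0,0]],[9.18,[-0.6,-4,2.8],[0,0,0]],[9.18,[-0.6,-4,2.8],[0,0,0]]]}}

```text
clock: 2.6
position: [0.4653, -0.2627, 0.4161]
ee_rot: [-0.04, 3.141, -0.0]
force: [0.1, 1.0, 0.2]
width: 1.003
gripper_force: 0.0
```

Request:
{"op": "send_rows", "data": {"increments": [[9.18,[-0.6,-3.6,3.3],[0,0,0]],[9.18,[-0.6,-3.6,3.3],[0,0,0]],[9.18,[-0.6,-3.6,3.3],[0,0,0]],[9.18,[-0.6,-3,3.7],[0,0,0]],[9.18,[0,0,4.5],[0,0,0]]]}}

```text
clock: 3.1
position: [0.4918, -0.4032, 0.2346]
ee_rot: [0.032, -3.141, 0.006]
force: [0.6, -1.2, -0.0]
width: 0.998
gripper_force: 0.0
```

```bash
python3 -c "
from h import *
s=arm.observe();print({k:np.round(s[k],3).tolist() for k in('clock','joints','position','ee_rot','force')})
im=arm.get_image('wrist')[:,:,::-1]; cv2.imwrite('pics/w1.png',im)
p=arm.camera_params('wrist');np.savez('w1.npz',**p)
g=np.array([.494,-.402,.011]);print(proj(p,g),proj(p,[.437,-.403,.011]),proj(p,[.6225,-.3996,.011]),ray(p,(0,0))[0])"
```

```text
{'clock': 3.1, 'joints': [0.11, 0.497, 0.767, 1.536, -0.354, 1.25, 2.52], 'position': [0.492, -0.403, 0.235], 'ee_rot': [0.032, -3.141, 0.006], 'force': [0.637, -1.235, -0.047]}
[251.68917474 165.29562044] [251.71997597 126.26386567] [251.71731994 243.28818135] [ 0.41581291 -0.39984019  0.41365646]
```

View pics/w1.png

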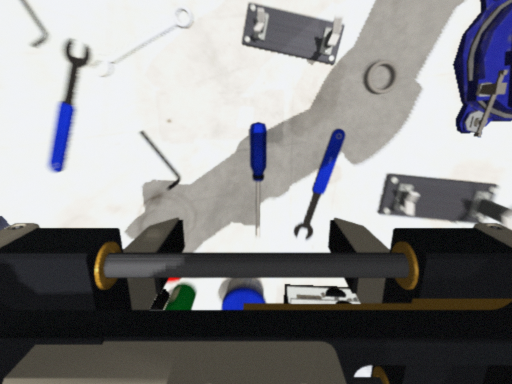

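The wrist view shows the driver upright, butt (258,122), tip (258,236), about 6 px off the prediction. I'll retake it now that the arm has settled and compare against the rest too.

```bash
cat > dr.py <<'E'
from h import *
def blue(im,p,guess):
    m=cv2.inRange(cv2.cvtColor(im,cv2.COLOR_RGB2HSV),(105,130,50),(130,255,255))
    cs=[c for c in cv2.findContours(m,0,cv2.CHAIN_APPROX_NONE)[0] if cv2.contourArea(c)>60]
    g=proj(p,guess)
    c=min(cs,key=lambda c:np.linalg.norm(c.reshape(-1,2).mean(0)-g))
    n=np.zeros(m.shape,np.uint8);cv2.drawContours(n,[c],-1,255,-1)
    return n
E
python3 - <<'E'
from dr import *
p=arm.camera_params('wrist');im=arm.get_image('wrist');p2=arm.camera_params('wrist')
cv2.imwrite('pics/w2.png',im[:,:,::-1])
print(arm.observe()['position'],arm.observe()['clock'],np.abs(p['t']-np.array(p2['t'])).max())
print("rest pred",[proj(p,x).round(1).tolist() for x in([.588,-.022,.008],[.577,-.202,.008],[.509,-.198,.008],[.523,-.019,.008])])
for nm,q,i in(("wrist",p2,im),("top",arm.camera_params("top"),cv2.imread("pics/top0.png")[:,:,::-1].copy())):
    n=blue(i,q,[.48,-.40,.011]); ys,xs=np.nonzero(n)
    print(nm,"rows",ys.min(),ys.max(),"cols",xs.min(),xs.max())
    for r in np.linspace(ys.min()+4,ys.max()-4,4).astype(int):
        x=xs[ys==r]; print(r,x.min(),x.max(),onz(q,((x.min()+x.max())/2,r),.011).round(4))
# rest dark corners in wrist
m=cv2.inRange(cv2.cvtColor(im,cv2.COLOR_RGB2HSV),(0,0,30),(179,90,110));m=cv2.morphologyEx(m,cv2.MORPH_OPEN,np.ones((5,5)))
for c in cv2.findContours(m,0,2)[0]:
    b=cv2.boundingRect(c)
    if b[0]>340 and 150<b[1]<230 and cv2.contourArea(c)>500: print(b,cv2.boxPoints(cv2.minAreaRect(c)).round(1).tolist())
E
```

```text
[ 0.48986571 -0.39614104  0.22973257] 3.2 0.003734163448716299
rest pred [[485.7, 227.2], [375.9, 218.7], [384.8, 177.4], [498.2, 188.5]]
wrist rows 126 179 cols 246 261
130 247 259 [ 0.4432 -0.3992  0.011 ]
145 246 260 [ 0.4649 -0.3988  0.011 ]
160 247 260 [ 0.4873 -0.3975  0.011 ]
175 249 258 [ 0.5104 -0.397   0.011 ]
top rows 180 212 cols 317 326
184 318 324 [ 0.5062 -0.3995  0.011 ]
192 317 325 [ 0.4867 -0.3993  0.011 ]
200 318 326 [ 0.4674 -0.4014  0.011 ]
208 318 326 [ 0.4483 -0.4012  0.011 ]
(379, 179, 133, 68) [[376.8999938964844, 216.10000610351562], [388.5, 165.0], [522.5, 195.3000030517578], [510.8999938964844, 246.39999389648438]]
```

Request:
{"op": "send_rows", "data": {"increments": [[6,[-0.5,-0.2,4.5],[0,0,-0.01]],[6,[0,0,4.5],[0,0,0]],[6,[0,0,4.5],[0,0,0]],[6,[0,0,3.5],[0,0,0]],[6,[0,0,0],[0,0,0]]]}}

```text
clock: 3.7
position: [0.4971, -0.3973, 0.0636]
ee_rot: [0.058, -3.137, -0.007]
force: [-0.7, -0.1, -0.4]
width: 0.664
gripper_force: 0.0
```

```bash
python3 -c "
from dr import *
p=arm.camera_params('wrist');im=arm.get_image('wrist')
s=arm.observe();print({k:np.round(s[k],4).tolist() for k in('clock','joints','position','ee_rot','force','width')})
cv2.imwrite('pics/w3.png',im[:,:,::-1])
n=blue(im,p,[.48,-.398,.011]); ys,xs=np.nonzero(n)
print(ys.min(),ys.max())
for r in np.linspace(ys.min()+4,ys.max()-4,5).astype(int):
    x=xs[ys==r]; print(r,x.min(),x.max(),onz(p,((x.min()+x.max())/2,r),.011).round(4))
print(onz(p,(252,ys.min()),.018), onz(p,(252,ys.max()),.02))
"
```

```text
{'clock': 3.75, 'joints': [0.1721, 0.6582, 0.6578, 1.7163, -0.4831, 0.9374, 2.6298], 'position': [0.4981, -0.3991, 0.0664], 'ee_rot': [0.0571, -3.1398, -0.0028], 'force': [-0.4863, 0.2759, 0.719], 'width': 0.6564}
127 215
131 240 262 [ 0.4407 -0.4027  0.011 ]
151 238 264 [ 0.4579 -0.4022  0.011 ]
171 238 263 [ 0.4759 -0.402   0.011 ]
191 238 263 [ 0.4946 -0.4014  0.011 ]
211 243 257 [ 0.5141 -0.4013  0.011 ]
[ 0.43688411 -0.4019463   0.018     ] [ 0.51444258 -0.39932078  0.02      ]
```

Request:
{"op": "send_rows", "data": {"increments": [[6,[0.4,-0.2,3],[0,0,0]],[6,[0,0,1.5],[0,0,0]],[6,[0,0,0.8],[0,0,0]],[6,[0,0,0],[0,0,0]],[6,[0,0,0],[0,0,0]]]}}

```text
clock: 4.25
position: [0.4947, -0.4028, 0.0143]
ee_rot: [-0.056, 3.14, -0.001]
force: [0.1, 0.2, 0.2]
width: 0.651
gripper_force: 0.0
```

Request:
{"op": "send_rows", "data": {"increments": [[6,[0.1,0,0.6],[0,0,0]],[6,[0,0,0.4],[0,0,0]],[6,[0,0,0],[0,0,0]]]}}

```text
clock: 4.55
position: [0.4926, -0.4021, 0.0026]
ee_rot: [0.055, -3.141, -0.001]
force: [1.0, 0.7, 0.2]
width: 0.653
gripper_force: 0.0
```

Request:
{"op": "send_rows", "data": {"force": 30, "increments": [[1,[0,0,0],[0,0,0]],[1,[0,0,0],[0,0,0]],[1,[0,0,0],[0,0,0]],[1,[0,0,0],[0,0,0]],[1,[0,0,0],[0,0,0]]]}}

```text
clock: 5.05
position: [0.4929, -0.4024, 0.0031]
ee_rot: [-0.055, 3.141, -0.0]
force: [0.5, 0.3, -0.6]
width: 0.271
gripper_force: 0.0
```

Request:
{"op": "send_rows", "data": {"force": 35, "increments": [[1,[0,0,0],[0,0,0]],[1,[0,0,0],[0,0,0]],[1,[0,0,-2],[0,0,0]],[1,[0,0,-4],[0,0,0]],[1,[0,0,-4],[0,0,0]]]}}

```text
clock: 5.55
position: [0.4922, -0.402, 0.1036]
ee_rot: [0.055, -3.139, -0.001]
force: [2.0, 0.1, 0.2]
width: 0.105
gripper_force: 0.0
```

```bash
python3 -c "
from dr import *
im=arm.get_image('wrist');cv2.imwrite('pics/w4.png',im[:,:,::-1])
s=arm.observe();print({k:np.round(s[k],4).tolist() for k in('clock','joints','position','ee_rot','force','width','gripper_force')})
"
```

```text
{'clock': 5.6, 'joints': [0.1679, 0.6021, 0.6758, 1.6841, -0.4347, 1.0023, 2.5989], 'position': [0.4948, -0.4052, 0.1108], 'ee_rot': [-0.0538, 3.1352, -0.0076], 'force': [1.3035, -2.8742, 3.9596], 'width': 0.1067, 'gripper_force': 0.0}
```

View pics/w4.png

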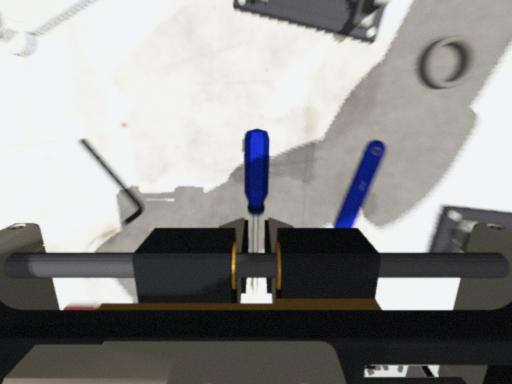

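The fingers closed empty and the driver still lies in place, butt (257,129), handle end (257,210). The pads probably caught only the very tips. I'll measure where it lies and try again lower, checking the grip before I lift.

```bash
cat > me.py <<'E'
from dr import *
p=arm.camera_params('wrist');im=arm.get_image('wrist')
s=arm.observe();print({k:np.round(s[k],4).tolist() for k in('clock','joints','position','ee_rot','force','width','gripper_force')})
n=blue(im,p,[.48,-.402,.011]); ys,xs=np.nonzero(n)
print(ys.min(),ys.max())
for r in np.linspace(ys.min()+4,ys.max()-4,5).astype(int):
    x=xs[ys==r]; print(r,x.min(),x.max(),(np.ptp(x)+1)*(onz(p,(1,0),.011)-onz(p,(0,0),.011))[1].round(5),onz(p,((x.min()+x.max())/2,r),.011).round(4))
print(onz(p,(252,ys.min()),.018), onz(p,(252,ys.max()),.02))
E
python3 me.py
```

```text
{'clock': 5.65, 'joints': [0.1688, 0.6044, 0.6741, 1.6866, -0.437, 0.997, 2.6009], 'position': [0.495, -0.4053, 0.1084], 'ee_rot': [-0.0543, 3.1345, -0.0083], 'force': [-0.1129, -0.6081, -0.7006], 'width': 0.1066, 'gripper_force': 0.0}
126 200
130 250 269 0.0182 [ 0.4415 -0.4031  0.011 ]
146 249 270 0.02002 [ 0.4579 -0.4025  0.011 ]
163 249 269 0.01911 [ 0.4759 -0.4023  0.011 ]
179 249 269 0.01911 [ 0.4935 -0.4017  0.011 ]
196 253 265 0.01183 [ 0.5128 -0.4009  0.011 ]
[ 0.43733115 -0.41084584  0.018     ] [ 0.51465829 -0.40841809  0.02      ]
```

Request:
{"op": "send_rows", "data": {"increments": [[5,[0.2,0.2,0],[0,0,0]],[5,[0,0,0],[0,0,0]],[5,[0,0,0],[0,0,0]],[5,[0,0,3],[0,0,0]],[5,[0,0,3],[0,0,0]]]}}

```text
clock: 6.15
position: [0.491, -0.4005, 0.042]
ee_rot: [-0.055, 3.141, -0.001]
force: [0.3, -0.2, -0.3]
width: 0.496
gripper_force: 0.0
```

Request:
{"op": "send_rows", "data": {"increments": [[5,[0,0,2.5],[0,0,0]],[5,[0,0,1],[0,0,0]],[5,[0,0,0.4],[0,0,0]],[5,[0,0,0],[0,0,0]]]}}

```text
clock: 6.55
position: [0.4907, -0.4007, 0.004]
ee_rot: [0.055, -3.141, -0.0]
force: [0.3, 0.4, -0.1]
width: 0.543
gripper_force: 0.0
```

Request:
{"op": "send_rows", "data": {"force": 40, "increments": [[5,[0,0,0.3],[0,0,0]],[1.5,[0,0,0],[0,0,0]],[1.5,[0,0,0],[0,0,0]],[1.5,[0,0,0],[0,0,0]],[1.5,[0,0,0],[0,0,0]]]}}

```text
clock: 7.05
position: [0.491, -0.4005, 0.0013]
ee_rot: [-0.055, 3.141, -0.0]
force: [-0.1, -1.6, 0.3]
width: 0.245
gripper_force: 0.0
```

Request:
{"op": "send_rows", "data": {"increments": [[1.5,[0,0,0],[0,0,0]],[1.5,[0,0,0],[0,0,0]]]}}

```text
clock: 7.25
position: [0.4909, -0.4005, 0.0011]
ee_rot: [-0.055, 3.141, -0.0]
force: [1.1, 0.2, 0.2]
width: 0.164
gripper_force: 0.0
```

```bash
python3 me.py; python3 -c "
from h import *
cv2.imwrite('pics/w5.png',arm.get_image('wrist')[:,:,::-1])"
```

```text
{'clock': 7.3, 'joints': [0.2307, 0.7212, 0.5725, 1.7715, -0.5197, 0.8043, 2.6652], 'position': [0.4909, -0.4005, 0.0011], 'ee_rot': [-0.0551, 3.141, -0.0], 'force': [-0.4259, -0.0389, 0.5063], 'width': 0.1662, 'gripper_force': 0.0}
142 252
146 240 269 0.0168 [ 0.4391 -0.4026  0.011 ]
171 237 272 0.020159999999999997 [ 0.4556 -0.402   0.011 ]
197 237 271 0.0196 [ 0.4737 -0.4018  0.011 ]
222 244 267 0.013439999999999999 [ 0.492  -0.4001  0.011 ]
248 244 264 0.01176 [ 0.5123 -0.4004  0.011 ]
[ 0.43577475 -0.40423191  0.018     ] [ 0.51044294 -0.40182903  0.02      ]
```

View pics/w5.png

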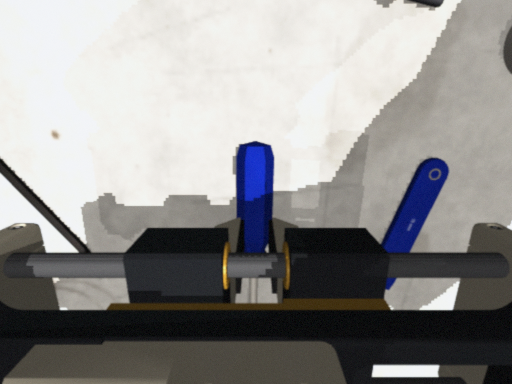

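The handle shows only 13 mm wide between fingers that are 15 mm apart. So the tips seem to be above it, even though the TCP reading is z≈0. I'll open and feel downwards gently.

Request:
{"op": "send_rows", "data": {"increments": [[5,[0,0,0],[0,0,0]],[5,[0,0,0],[0,0,0]],[5,[0,0,0],[0,0,0]],[5,[0,0,0],[0,0,0]],[5,[0,0,0.2],[0,0,0]]]}}

```text
clock: 7.85
position: [0.491, -0.4006, -0.0008]
ee_rot: [-0.055, 3.141, -0.0]
force: [0.3, 0.7, 0.6]
width: 0.532
gripper_force: 0.0
```

Request:
{"op": "send_rows", "data": {"increments": [[5,[0,0,0.2],[0,0,0]],[5,[0,0,0],[0,0,0]]]}}

```text
clock: 8.05
position: [0.4906, -0.4003, -0.0034]
ee_rot: [0.055, -3.141, -0.001]
force: [-0.5, -0.2, 0.6]
width: 0.54
gripper_force: 0.0
```

Run:
```python
from h import *
o=[]
s=arm.observe();print({k:np.round(s[k],4).tolist() for k in('clock','position','force','width')})
for n in("top","scene"):
    i=arm.get_image(n)[:,:,::-1];u=proj(arm.camera_params(n),s['position']);print(n,u)
    x,y=(u-[45,45]).astype(int);o.append(cv2.resize(i[y:y+90,x:x+90],None,fx=4.4,fy=4.4,interpolation=cv2.INTER_CUBIC))
o=np.hstack(o);o=cv2.LUT(o,(255*(np.arange(256)/255)**.6).astype(np.uint8));cv2.imwrite("pics/c2.png",o)
```

```text
{'clock': 8.05, 'position': [0.4906, -0.4003, -0.0034], 'force': [-0.5438, -0.2287, 0.5813], 'width': 0.5402}
top [320.40719073 191.5601369 ]
scene [329.43259957 202.49677818]
```

View pics/c2.png

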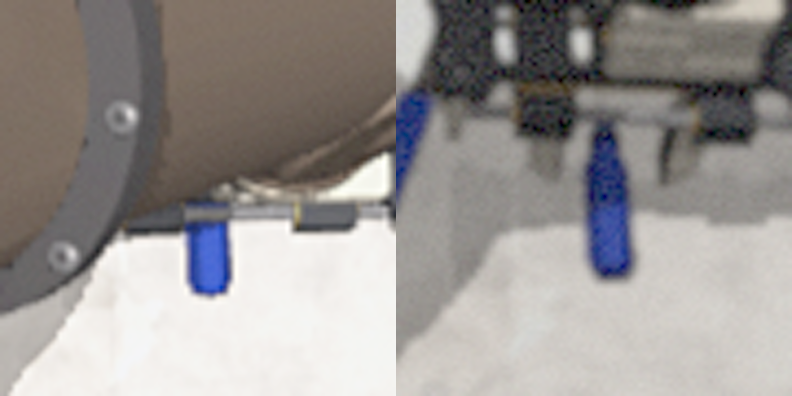

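In the scene crop the fingertips (at (550,178) and (665,182)) sit about 15 mm higher than the reading says, and there is no contact force. I'll keep feeling downwards.

Request:
{"op": "send_rows", "data": {"increments": [[5,[0,0,0.4],[0,0,0]],[5,[0,0,0.3],[0,0,0]],[5,[0,0,0],[0,0,0]]]}}

```text
clock: 8.45
position: [0.4905, -0.4001, -0.0106]
ee_rot: [0.055, -3.14, -0.001]
force: [-0.3, 0.2, 0.5]
width: 0.544
gripper_force: 0.0
```

Request:
{"op": "send_rows", "data": {"increments": [[5,[0,0,0.3],[0,0,0]],[5,[0,0,0],[0,0,0]]]}}

```text
clock: 8.65
position: [0.4906, -0.4003, -0.0134]
ee_rot: [0.055, -3.141, -0.001]
force: [0.2, 0.9, 0.8]
width: 0.548
gripper_force: 0.0
```

Request:
{"op": "send_rows", "data": {"increments": [[5,[0,0,0.25],[0,0,0]],[5,[0,0,0],[0,0,0]]]}}

```text
clock: 8.85
position: [0.4907, -0.4003, -0.0158]
ee_rot: [0.055, -3.141, -0.0]
force: [-0.1, 0.4, -0.2]
width: 0.542
gripper_force: 0.0
```

Request:
{"op": "send_rows", "data": {"increments": [[5,[0,0,0.2],[0,0,0]],[5,[0,0,0],[0,0,0]]]}}

```text
clock: 9.05
position: [0.4907, -0.4004, -0.0177]
ee_rot: [0.055, -3.141, -0.0]
force: [0.7, 0.3, -1.2]
width: 0.547
gripper_force: 0.0
```

Request:
{"op": "send_rows", "data": {"increments": [[5,[0,0,0.2],[0,0,0]],[5,[0,0,0],[0,0,0]]]}}

```text
clock: 9.25
position: [0.4907, -0.4004, -0.0197]
ee_rot: [0.055, -3.141, -0.0]
force: [-0.8, -0.1, 0.7]
width: 0.543
gripper_force: 0.0
```

Request:
{"op": "send_rows", "data": {"increments": [[5,[0,0,0.2],[0,0,0]],[5,[0,0,0],[0,0,0]]]}}

```text
clock: 9.45
position: [0.4907, -0.4003, -0.0218]
ee_rot: [0.055, -3.141, -0.0]
force: [-0.0, 0.7, -0.1]
width: 0.544
gripper_force: 0.0
```

Request:
{"op": "send_rows", "data": {"increments": [[5,[0,0,0.2],[0,0,0]],[5,[0,0,0],[0,0,0]]]}}

```text
clock: 9.65
position: [0.4907, -0.4003, -0.0238]
ee_rot: [0.055, -3.141, -0.0]
force: [0.0, 0.2, 0.1]
width: 0.544
gripper_force: 0.0
```

Request:
{"op": "send_rows", "data": {"increments": [[5,[0,0,0.2],[0,0,0]],[5,[0,0,0],[0,0,0]]]}}

```text
clock: 9.85
position: [0.4907, -0.4003, -0.0257]
ee_rot: [0.055, -3.141, -0.0]
force: [0.2, -0.0, -0.2]
width: 0.545
gripper_force: 0.0
```

```bash
python3 me.py; python3 -c "
from h import *
i=arm.get_image('wrist')[:,:,::-1];j=arm.get_image('scene')[:,:,::-1]
s=arm.observe();u=proj(arm.camera_params('scene'),s['position']);print(u,proj(arm.camera_params('wrist'),s['position']))
x,y=(u-[35,45]).astype(int)
c=cv2.resize(j[y:y+90,x:x+70],None,fx=4.267,fy=4.267,interpolation=cv2.INTER_CUBIC)[:384]
cv2.imwrite('pics/c3.png',cv2.LUT(np.hstack([i,c]),(255*(np.arange(256)/255)**.6).astype(np.uint8)))"
```

```text
{'clock': 9.9, 'joints': [0.2532, 0.753, 0.5369, 1.7827, -0.5352, 0.7558, 2.6763], 'position': [0.4907, -0.4004, -0.0256], 'ee_rot': [0.0552, -3.1409, -0.0003], 'force': [0.7046, 0.8163, -0.202], 'width': 0.5472, 'gripper_force': 0.0}
148 252
152 237 271 0.01645 [ 0.4387 -0.4027  0.011 ]
176 233 275 0.02021 [ 0.4523 -0.4022  0.011 ]
200 234 274 0.01927 [ 0.4666 -0.4017  0.011 ]
224 234 273 0.0188 [ 0.4816 -0.4015  0.011 ]
248 234 273 0.0188 [ 0.4975 -0.401   0.011 ]
[ 0.4356018 -0.4037848  0.018    ] [ 0.49518503 -0.40186341  0.02      ]
[328.24289307 207.83858392] [255.06131632 215.12235727]
```

View pics/c3.png

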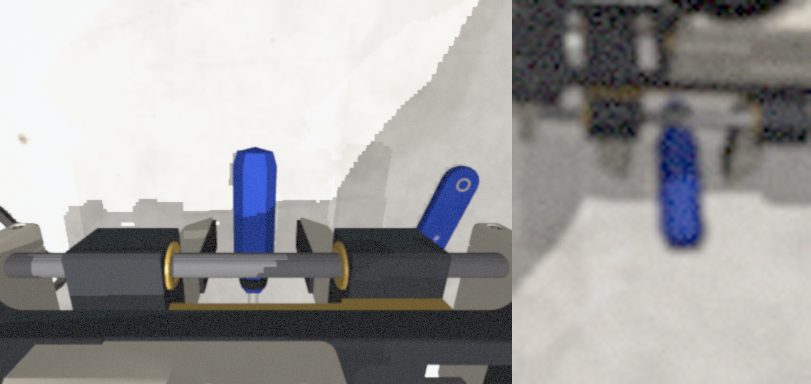

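Run:
```python
from h import *
p=arm.camera_params('wrist');s=arm.observe();R=Ro.from_rotvec(s['ee_rot']).as_matrix();P=np.array(s['position'])
print(p['camera_matrix'][0],(R.T@(ray(p,(0,0))[0]-P)).round(4), (np.array(p['R'])@R).round(3).tolist())
for z in(0,-.019,-.03,-.045,-.066,-.09):
    print(z,[proj(p,P+R@[x,.025*sg,z]).round(0).tolist() for sg in(1,-1) for x in(.0095,-.0095)])
print([ (n,proj(arm.camera_params(n),[.437,-.403,.011]).round(1)) for n in('scene','top')])
```

```text
[273.27598033   0.         255.95725447] [ 0.0751  0.0004 -0.1866] [[0.001, 1.0, -0.001], [-0.96, 0.0, -0.281], [-0.281, 0.001, 0.96]]
0 [[290.0, 203.0], [289.0, 227.0], [220.0, 203.0], [221.0, 227.0]]
-0.019 [[293.0, 213.0], [292.0, 239.0], [217.0, 212.0], [218.0, 239.0]]
-0.03 [[295.0, 219.0], [294.0, 247.0], [214.0, 219.0], [216.0, 247.0]]
-0.045 [[299.0, 229.0], [298.0, 259.0], [211.0, 229.0], [212.0, 259.0]]
-0.066 [[306.0, 248.0], [304.0, 281.0], [204.0, 248.0], [206.0, 281.0]]
-0.09 [[316.0, 276.0], [313.0, 315.0], [193.0, 276.0], [196.0, 315.0]]
[('scene', array([332. , 219.2])), ('top', array([322.8, 212.7]))]
```

The finger tips in the wrist view (inner corners about (214,220) and (300,218)) fit a point 30 mm behind the reported TCP. So the real tips are now about 4 mm above the table. I'll go down a little further and close.

Request:
{"op": "send_rows", "data": {"force": 35, "increments": [[5,[0,0,0.2],[0,0,0]],[1.5,[0,0,0],[0,0,0]],[1.5,[0,0,0],[0,0,0]],[1.5,[0,0,0],[0,0,0]],[1.5,[0,0,0],[0,0,0]]]}}

```text
clock: 10.5
position: [0.4909, -0.4006, -0.0274]
ee_rot: [-0.055, 3.141, -0.0]
force: [0.6, -0.6, -0.0]
width: 0.246
gripper_force: 35.1
```

Request:
{"op": "send_rows", "data": {"increments": [[1.5,[0,0,0],[0,0,0]],[1.5,[0,0,0],[0,0,0]]]}}

```text
clock: 10.7
position: [0.4909, -0.4006, -0.0274]
ee_rot: [-0.055, 3.141, -0.0]
force: [0.5, -0.4, -0.3]
width: 0.25
gripper_force: 35.0
```

Gripped at 35 N, 23 mm wide. Now I'll lift, then turn the tool while clear of everything.

Request:
{"op": "send_rows", "data": {"increments": [[1.5,[0,0,-2],[0,0,0]],[1.5,[0,0,-4],[0,0,0]],[1.5,[0,0,-4.5],[0,0,0]],[1.5,[0,0,-4.5],[0,0,0.06]],[1.5,[0,0,-4.5],[0,0,0.12]]]}}

```text
clock: 11.2
position: [0.4903, -0.4003, 0.1693]
ee_rot: [-0.232, -3.133, -0.001]
force: [0.4, -1.6, -1.2]
width: 0.251
gripper_force: 35.0
```

Request:
{"op": "send_rows", "data": {"increments": [[1.5,[0,0,-4.5],[0,0,0.15]],[1.5,[0,0,-4],[0,0,0.15]],[1.5,[0,0,-2],[0,0,0.15]],[1.5,[0,0,0],[0,0,0.15]],[1.5,[0,0,0],[0,0,0.15]]]}}

```text
clock: 11.7
position: [0.491, -0.4005, 0.2733]
ee_rot: [1.367, 2.827, 0.001]
force: [-0.1, -0.0, -0.6]
width: 0.249
gripper_force: 35.0
```

Request:
{"op": "send_rows", "data": {"increments": [[1.5,[0,0,0],[0,0,0.15]],[1.5,[0,0,0],[0,0,0.15]],[1.5,[0,0,0],[0,0,0.15]],[1.5,[0,0,0],[0,0,0.15]],[1.5,[0,0,0],[0,0,0.12]]]}}

```text
clock: 12.2
position: [0.4908, -0.4001, 0.2723]
ee_rot: [-2.276, -2.165, -0.0]
force: [-0.3, -1.3, -1.1]
width: 0.25
gripper_force: 35.0
```

```bash
cat > go.py <<'E'
import sys
from h import *
def target(S,az,tilt,d=.0036,k=.0384):
    y=np.array([np.cos(az),np.sin(az)])
    x=np.r_[np.cos(tilt)*y,np.sin(tilt)];yy=np.r_[y[1],-y[0],0]
    R=np.c_[x,yy,np.cross(x,yy)]
    return S-R@[-d,0,-k],R
def show(S,az=np.radians(86.06),tilt=np.radians(20)):
    s=arm.observe();R0=Ro.from_rotvec(s['ee_rot']).as_matrix();P,R=target(np.array(S),az,tilt)
    print('t',s['clock'],'q',np.round(s['joints'],2).tolist(),'pos',s['position'].round(4) if hasattr(s['position'],'round') else s['position'],'w',s['width'],s['gripper_force'])
    print('target',P.round(4),'shift cm',(R0.T@(P-s['position'])*100).round(2),'turn',Ro.from_matrix(R0.T@R).as_rotvec().round(3))
E
python3 -c "
from go import *
show([.551,-.087,.22],tilt=0); show([.551,-.087,.067])"
```

```text
t 12.2 q [-0.08, 0.61, 1.19, 1.49, -0.57, 1.42, 1.08] pos [ 0.4908 -0.4001  0.2723] w 0.2503583975928565 34.99369729310274
target [ 0.5512 -0.0834  0.1816] shift cm [31.93  4.46  9.08] turn [-0.    -0.001  0.019]
t 12.2 q [-0.08, 0.61, 1.19, 1.49, -0.57, 1.42, 1.08] pos [ 0.4908 -0.4001  0.2723] w 0.2503583975928565 34.99369729310274
target [ 0.5521 -0.0705  0.0321] shift cm [33.21  4.49 24.03] turn [-0.004  0.348  0.019]
```

Request:
{"op": "send_rows", "data": {"increments": [[1.5,[4.5,0.9,-0.5],[0,0,0.019]],[1.5,[4.5,1,-0.5],[0,0,0]],[1.5,[4.5,1,0],[0,0,0]],[1.5,[2.5,0.8,0],[0,0,0]],[1.5,[0,0,0],[0,0,0]]]}}

```text
clock: 12.7
position: [0.5394, -0.2376, 0.2816]
ee_rot: [-2.28, -2.158, -0.002]
force: [-0.6, -1.1, -1.5]
width: 0.249
gripper_force: 35.0
```

Run:
```python
from go import *
p=arm.camera_params('wrist');im=arm.get_image('wrist')[:,:,::-1].copy();q=arm.camera_params('wrist')
print(np.abs(np.array(p['t'])-q['t']).max()); np.savez('w6.npz',**p); cv2.imwrite('pics/w6.png',im)
show([.551,-.087,.067])
c=np.array([.549,-.111]);y=np.array([.069,.998]);x=np.array([.998,-.069])
for n,a,b,z in(('hi',.06,0,.082),('lo',-.061,0,.046),('tl',.09,-.035,.008),('tr',.09,.035,.008),('br',-.09,.035,.008),('bl',-.09,-.035,.008)):
    print(n,proj(p,np.r_[c+a*y+b*x,z]).round(1))
```

```text
0.0014593376253875245
t 12.75 q [-0.44, 0.54, 1.25, 1.59, -0.52, 1.39, 0.8] pos [ 0.538  -0.2402  0.282 ] w 0.25074639716649466 34.99696925282478
target [ 0.5521 -0.0705  0.0321] shift cm [17.    0.43 25.01] turn [-0.002  0.348  0.01 ]
hi [258.4  16.5]
lo [256.9 116.3]
tl [234.6   9.4]
tr [282.1  10.2]
br [277.6 134.1]
bl [235.4 133.5]
```

View pics/w6.png

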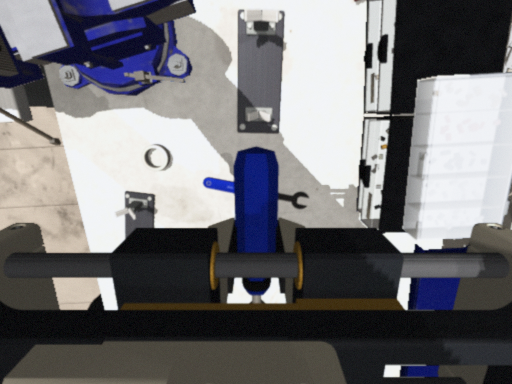

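The base corners (238,10), (284,10), (279,133), (237,133) lie about 2 px right of the prediction, so the rest is 2–3 mm further in +x. The high post is at the far end, as expected, and the driver is straight in the grip. Now I'll tilt and advance.

Request:
{"op": "send_rows", "data": {"increments": [[1.5,[3.5,0.2,0],[0,0.116,0]],[1.5,[3.5,0.2,0],[0,0.116,0]],[1.5,[3.5,0.2,0],[0,0.116,0]],[1.5,[2,0,1],[0,0,0]],[1.5,[0,0,0],[0,0,0]]]}}

```text
clock: 13.25
position: [0.5506, -0.117, 0.2917]
ee_rot: [-2.099, -1.97, -0.37]
force: [-0.8, 0.0, -0.3]
width: 0.25
gripper_force: 35.0
```

Run:
```python
from go import *
show([.553,-.087,.167]);show([.553,-.087,.067])
p=np.load('w6.npz');s=arm.observe()
q=arm.camera_params('wrist');R=Ro.from_rotvec(s['ee_rot']).as_matrix()
for x in(.05,.0544,.059): print(x,proj(q,np.array(s['position'])+R@[x,0,-.0384]).round(1),proj(q,np.array(s['position'])+R@[x,0,-.0494]).round(1))
im=cv2.imread('pics/w6.png')[:,:,::-1].copy()
m=cv2.inRange(cv2.cvtColor(im,cv2.COLOR_RGB2HSV),(105,130,30),(130,255,255))[:, 245:268];ys=np.nonzero(m.sum(1)>255*8)[0];print(ys[ys>100][:5])
```

```text
t 13.25 q [-0.36, 0.51, 1.11, 1.59, -0.72, 1.58, 0.78] pos [ 0.5506 -0.117   0.2917] w 0.24999437714891312 34.99744925647974
target [ 0.5541 -0.0705  0.1321] shift cm [-1.09  0.06 16.59] turn [-0.002 -0.     0.005]
t 13.25 q [-0.36, 0.51, 1.11, 1.59, -0.72, 1.58, 0.78] pos [ 0.5506 -0.117   0.2917] w 0.24999437714891312 34.99744925647974
target [ 0.5541 -0.0705  0.0321] shift cm [-4.51  0.07 25.98] turn [-0.002 -0.     0.005]
0.05 [254.8 158.6] [254.7 162.5]
0.0544 [254.8 150.6] [254.7 153.8]
0.059 [254.8 142.1] [254.7 144.7]
[148 149 150 151 152]
```

Request:
{"op": "send_rows", "data": {"increments": [[1.5,[-0.3,0,4.2],[0,0,0.005]],[1.5,[-0.3,0,4.2],[0,0,0]],[1.5,[-0.3,0.1,4.2],[0,0,0]],[1.5,[-0.3,0,4],[0,0,0]],[1.5,[0,0,0],[0,0,0]]]}}

```text
clock: 13.75
position: [0.552, -0.0707, 0.1279]
ee_rot: [-2.101, -1.962, -0.361]
force: [-0.8, 0.8, -0.6]
width: 0.25
gripper_force: 35.0
```

Run:
```python
from go import *
show([.553,-.087,.067])
p=arm.camera_params('wrist');im=arm.get_image('wrist')[:,:,::-1].copy();j=arm.get_image('top')[:,:,::-1];k=arm.get_image('scene')[:,:,::-1]
z=lambda i,x,y,w,h,f:cv2.resize(i[y:y+h,x:x+w],None,fx=f,fy=f,interpolation=cv2.INTER_CUBIC)
o=np.hstack([im[:, 60:460],np.vstack([z(j,140,110,130,64,3),z(k,130,110,130,64,3)])]);o=cv2.LUT(o,(255*(np.arange(256)/255)**.6).astype(np.uint8))
cv2.imwrite('pics/c4.png',o)
c=np.array([.551,-.111]);y=np.array([.069,.998])
print(proj(p,np.r_[c+.06*y,.082]),proj(p,np.r_[c+.09*y,.008]))
print(arm.observe()['force'])
```

```text
t 13.75 q [-0.38, 0.65, 1.01, 1.84, -0.88, 1.3, 0.92] pos [ 0.552  -0.0707  0.1279] w 0.250420899826322 34.99692901968956
target [ 0.5541 -0.0705  0.0321] shift cm [-3.25  0.3   9.01] turn [-0.009  0.    -0.001]
[257.76061721 193.07408606] [258.00250653 170.70904198]
[ 0.37550223 -0.54522506 -0.62913465]
```

View pics/c4.png

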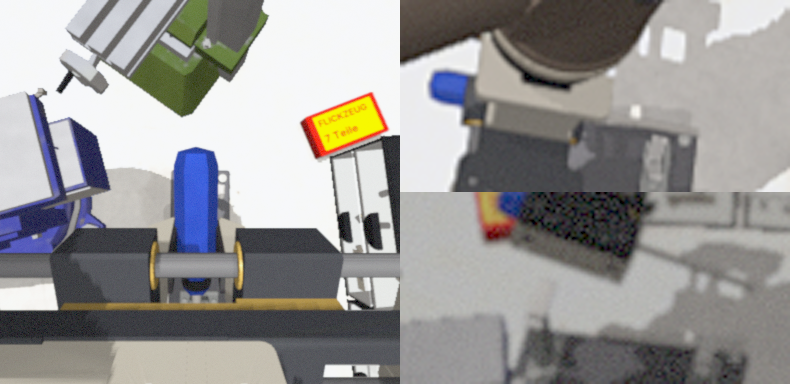

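The handle (crop column 195) lines up with the base end (right corner at crop (229,170), as predicted), and the vise is clear on the left. Descending.

Request:
{"op": "send_rows", "data": {"increments": [[1.5,[-0.9,0.1,2.5],[-0.009,0,0]],[1.5,[-0.9,0.1,2.5],[0,0,0]],[1.5,[-0.7,0.1,2],[0,0,0]],[1.5,[0,0,0],[0,0,0]]]}}

```text
clock: 14.3
position: [0.5582, -0.0732, 0.0577]
ee_rot: [-2.111, -1.968, -0.377]
force: [-0.4, -0.1, -0.1]
width: 0.246
gripper_force: 35.0
```

Run:
```python
from go import *
show([.553,-.087,.067]); print(arm.observe()['force'])
```

```text
t 14.3 q [-0.33, 0.73, 0.94, 1.9, -0.98, 1.2, 1.03] pos [ 0.5582 -0.0732  0.0577] w 0.24594626275939124 34.99688699841499
target [ 0.5541 -0.0705  0.0321] shift cm [-0.65 -0.44  2.48] turn [ 0.007  0.001 -0.   ]
[-0.41467597 -0.08764073 -0.13730683]
```

Request:
{"op": "send_rows", "data": {"increments": [[1.5,[-0.2,-0.3,0.8],[0.004,0,0]],[1.5,[-0.2,0,0.6],[0,0,0]],[1.5,[0,0,0],[0,0,0]]]}}

```text
clock: 14.6
position: [0.5554, -0.0711, 0.0434]
ee_rot: [-2.108, -1.967, -0.374]
force: [0.7, 0.6, -0.6]
width: 0.25
gripper_force: 35.0
```

Run:
```python
from go import *
show([.553,-.087,.067]); print(arm.observe()['force'])
```

```text
t 14.6 q [-0.32, 0.75, 0.92, 1.91, -1.0, 1.18, 1.05] pos [ 0.5554 -0.0711  0.0434] w 0.24987651887621334 34.997158013284206
target [ 0.5541 -0.0705  0.0321] shift cm [-0.34 -0.13  1.07] turn [0.004 0.001 0.001]
[ 0.68888837  0.58041708 -0.58614047]
```

Request:
{"op": "send_rows", "data": {"increments": [[1.5,[-0.15,-0.1,0.4],[0.004,0,0]],[1.5,[-0.1,0,0.3],[0,0,0]],[1.5,[0,0,0],[0,0,0]]]}}

```text
clock: 14.9
position: [0.5541, -0.0707, 0.0353]
ee_rot: [-2.105, -1.966, -0.369]
force: [0.0, 0.3, -0.9]
width: 0.251
gripper_force: 35.0
```

Request:
{"op": "send_rows", "data": {"increments": [[1.5,[-0.06,0,0.2],[0,0,0]],[1.5,[0,0,0],[0,0,0]]]}}

```text
clock: 15.1
position: [0.5541, -0.0707, 0.0334]
ee_rot: [-2.105, -1.966, -0.369]
force: [-0.1, -0.4, -0.5]
width: 0.247
gripper_force: 35.0
```

Request:
{"op": "send_rows", "data": {"increments": [[1.5,[-0.06,0,0.15],[0,0,0]],[1.5,[0,0,0],[0,0,0]]]}}

```text
clock: 15.3
position: [0.5543, -0.0709, 0.032]
ee_rot: [-2.105, -1.966, -0.37]
force: [0.8, 0.6, -0.4]
width: 0.246
gripper_force: 35.0
```

Request:
{"op": "send_rows", "data": {"increments": [[1.5,[-0.05,0,0.15],[0,0,0]],[1.5,[0,0,0],[0,0,0]]]}}

```text
clock: 15.5
position: [0.5548, -0.0709, 0.0311]
ee_rot: [-2.106, -1.966, -0.371]
force: [0.2, 0.2, 6.3]
width: 0.247
gripper_force: 35.1
```

Request:
{"op": "send_rows", "data": {"increments": [[1.5,[-0.05,0,0.15],[0,0,0]],[1.5,[0,0,0],[0,0,0]]]}}

```text
clock: 15.7
position: [0.5549, -0.0708, 0.0307]
ee_rot: [-2.105, -1.966, -0.374]
force: [-3.5, 0.2, 20.5]
width: 0.247
gripper_force: 35.1
```

Contact as expected at the seat height. I'll ease off 1 mm and let go.

Request:
{"op": "send_rows", "data": {"increments": [[1.5,[0.03,0,-0.13],[0,0,0]],[1.5,[0,0,0],[0,0,0]],[3,[0,0,0],[0,0,0]],[4,[0,0,0],[0,0,0]],[5,[0,0,0],[0,0,0]]]}}

```text
clock: 16.2
position: [0.554, -0.0708, 0.0298]
ee_rot: [-2.105, -1.966, -0.369]
force: [-1.6, -0.2, -0.0]
width: 0.448
gripper_force: 0.0
```

Request:
{"op": "send_rows", "data": {"increments": [[5,[0,0,0],[0,0,0]],[5,[0,0,0],[0,0,0]],[5,[0,0,0],[0,0,0]]]}}

```text
clock: 16.5
position: [0.5541, -0.0709, 0.0299]
ee_rot: [-2.105, -1.966, -0.369]
force: [-1.0, 0.5, 0.1]
width: 0.541
gripper_force: 0.0
```

Run:
```python
from go import *
show([.553,-.087,.067]); print(arm.observe()['force'])
p=arm.camera_params('wrist');im=arm.get_image('wrist')
cv2.imwrite('pics/w7.png',im[:,:,::-1])
m=cv2.inRange(cv2.cvtColor(im,cv2.COLOR_RGB2HSV),(105,130,30),(130,255,255));m[:,:215]=0;m[:,300:]=0
for r in range(130,290,12):
    x=np.nonzero(m[r])[0]; print(r,(x.min(),x.max(),len(x)) if len(x) else None,end=' ')
```

```text
t 16.5 q [-0.31, 0.77, 0.91, 1.92, -1.02, 1.17, 1.07] pos [ 0.5541 -0.0709  0.0299] w 0.5407927284698155 0.0
target [ 0.5541 -0.0705  0.0321] shift cm [ 0.11 -0.   -0.2 ] turn [-0.001  0.001  0.   ]
[-0.97614364  0.52770654  0.11802525]
130 None 142 None 154 (np.int64(239), np.int64(276), 38) 166 (np.int64(236), np.int64(280), 45) 178 (np.int64(236), np.int64(279), 44) 190 (np.int64(236), np.int64(279), 44) 202 (np.int64(236), np.int64(279), 44) 214 (np.int64(236), np.int64(278), 43) 226 (np.int64(236), np.int64(278), 43) 238 (np.int64(236), np.int64(278), 43) 250 (np.int64(236), np.int64(277), 42) 262 None 274 None 286 None
```

Request:
{"op": "send_rows", "data": {"increments": [[5,[0,0,-1],[0,0,0]],[5,[0,0,-2],[0,0,0]],[5,[0,0,-3],[0,0,0]],[5,[0,0,-4],[0,0,0]],[5,[0,0,-4.5],[0,0,0]]]}}

```text
clock: 17.05
position: [0.5502, -0.1206, 0.1678]
ee_rot: [-2.105, -1.965, -0.368]
force: [1.7, 0.4, -0.1]
width: 0.551
gripper_force: 0.0
```

Request:
{"op": "send_rows", "data": {"increments": [[5,[-2,0,-4.5],[0,0,0]],[5,[-3,0,-3.5],[0,0,0]],[5,[-4,0,-2],[0,-0.1,0]],[5,[-4.5,0,0],[0,-0.12,0]],[5,[-4.5,0,0],[0,-0.12,0]]]}}

```text
clock: 17.55
position: [0.5362, -0.3298, 0.2144]
ee_rot: [-2.297, -2.142, -0.004]
force: [1.0, 0.4, -0.3]
width: 0.545
gripper_force: 0.0
```

Request:
{"op": "send_rows", "data": {"increments": [[5,[-4.5,0,0],[0,0,0]],[5,[-4.5,0,0],[0,0,0]],[5,[-4,0,0],[0,0,0]],[5,[0,0,0],[0,0,0]],[5,[0,0,0],[0,0,0]]]}}

```text
clock: 18.05
position: [0.5267, -0.4579, 0.2123]
ee_rot: [-2.295, -2.137, -0.007]
force: [0.3, -0.2, -0.1]
width: 0.544
gripper_force: 0.0
```

Run:
```python
from go import *
s=arm.observe();print(s['clock'],s['position'],s['force'],np.round(s['joints'],2))
j=arm.get_image('top')[:,:,::-1];k=arm.get_image('scene')[:,:,::-1];w=arm.get_image('wrist')[:,:,::-1]
z=lambda i,x,y,w,h,f:cv2.resize(i[y:y+h,x:x+w],None,fx=f,fy=f,interpolation=cv2.INTER_CUBIC)
a=np.vstack([z(j,150,125,160,96,2.4),z(k,150,125,160,96,2.4)])[:460]
o=np.hstack([a,z(w,100,0,300,345,1.3333)]);o=cv2.LUT(o,(255*(np.arange(256)/255)**.6).astype(np.uint8))
print(o.shape);cv2.imwrite('pics/c5.png',o)
p=arm.camera_params('top');y=np.array([.069,.998]);c=np.array([.552,-.111])
for n,(a,h) in dict(butt=(.0785,.0868),handle=(.024,.067),tip=(-.098,.022)).items():
    X=np.r_[c+a*y,h];print(n,proj(p,X).round(1),proj(arm.camera_params('scene'),X).round(1),proj(arm.camera_params('wrist'),X).round(1))
```

```text
18.05 [ 0.52669026 -0.45793976  0.21230426] [ 0.27437523 -0.23458371 -0.12137058] [ 0.08  0.75  1.09  1.4  -0.66  1.39  1.1 ]
(460, 784, 3)
butt [161.7 151.4] [167.9 143.9] [ 256.2 -369. ]
handle [187.5 156. ] [193.  152.5] [ 256.  -236.8]
tip [241.5 165.6] [247.1 171.3] [255.7 -43.3]
```

View pics/c5.png

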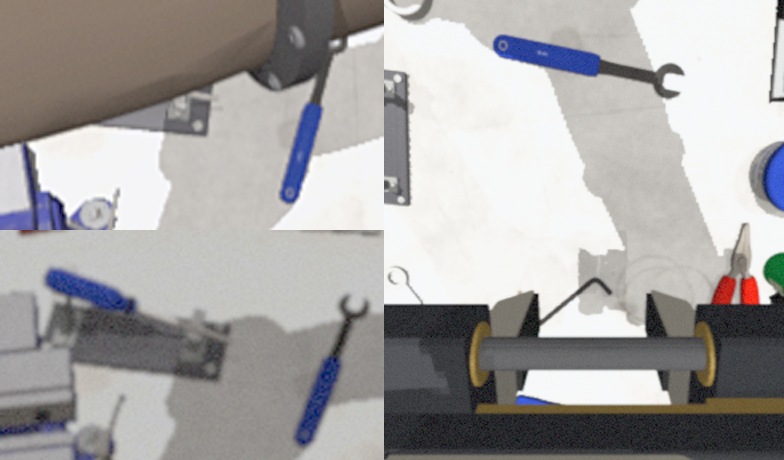

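In the scene view the driver lies slanted in the rest. Its butt is near image pixel (170,144) and its tip near (245,172), both within 2 px of the seated prediction. The wrench lies where it was and the arm is clear of everything, so I'm handing in.

```bash
python3 -c "
from cell import arm
print(arm.sign_off())"
```

```text
the job is handed in; nothing more can be done
None
```

The screwdriver lies in the larger V-rest, handle in the high notch and blade in the low one, within about 2 pixels of the seated position in the last camera view. I let go of it, left the wrench where it lay, and handed the job in at about 18 s of the 32 s allowed; the sign-off call gave no verdict.

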